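# Press the bearing into a printed spool roller

### The arm

A 7-joint arm with a two-finger parallel gripper is mounted at the origin on the work surface. World frame = base frame: x ahead of the robot, y to its left, z up, the work surface at z = 0. Lengths are in m, angles in rad, forces in N, time in s.
With the tool pointing down it reaches from about 0.425 to 0.875 m from the base axis. Payload 4.7 kg.
Tool frame: the origin (TCP) lies midway between the tips of the shut fingers; the grasp point (between the pads) lies env.tcp_to_grasp behind it (env.tcp_to_grasp is the distance from the TCP to the grasp point, in m); z points along the fingers, y is the line along which they close (so a half turn about z gives the same grasp; the last joint's range is limited). The gripper opens to 85 mm and grips with 20 to 120 N. Pads are 22 mm wide; open, the fingers measure 114 mm over their backs; the gripper's body (76 mm by 85 mm) begins 54 mm behind the grasp point. The pads swing forward as they close: fully open they stand 13 mm farther back than shut.
Start: joints at [1.352, 0.321, -0.07, 1.45, 0.023, 1.371, -0.057], TCP at [0.15, -0.632, 0.231] pointing down, gripper open.
Joint ranges: [-2.86, 2.86], [-0.3, 2.09], [-1.38, 1.24], [0.06, 2.45], [-1.56, 4.7], [0.09, 2.05], [-2.69, 2.69]. Speed limits (rad/s): [2.57, 2.57, 3.14, 3.14, 3.14, 3.14, 3.14].

### API

Orientations are given as a rotation vector (axis times angle).
In Python, from cell import sensors, cams, job, env gives the robot as it stands.
- The arm moves only by the tool step_arm, never from a script. Its argument "moves" is a list of rows, each a list of 7 numbers: the shift along the tool's x, y, z scaled (see below), then the turn, a rotation vector about the tool's x, y, z scaled (see below), then the closure in counts, from 0 (fully open) to 255 (shut). In form: [[dx, dy, dz, wx, wy, wz, hand], ...]. A call has 1 to 8 rows; each row shifts and turns the commanded pose from where the row before left it, along the tool's axes as they then stand; what a row does not reach is not made up. The controller multiplies each number of a shift by 0.03 m and each number of a turn by 6 degrees. A row lasts 1/10 s, in which the tool goes at most 50 mm and 8.59 degrees, less where a joint would pass 70% of its speed; a pose out of reach is approached as far as the arm can. A call with a number of a shift or a turn outside -1 to 1 is refused whole. A call with a gripper value outside its range is refused whole. The fingers move at their own pace and stop on an object; "force" is the grip in N (left out, the last holds). Time passes only in rows, so rows that do not move let the fingers close. It gives the time, the measured TCP pose, the force, the opening and the grip force at its end, in the units of the state.
- sensors.sense(): the state, without advancing time (a new reading comes with each control period).
- cams.read_camera(name): name is "scene" or "top"; returns (picture, depth): 420x560x3 uint8, red, green, blue; 420x560 float32, m along the optical axis (not along the pixel's ray), 0 where there is no reading.
- cams.camera_params(name): a dict with "mtx" (3x3 intrinsics, pixels), "k1" (the pictures are not rectified: a ray, as slopes to the right and down, at radius r is drawn at 1 + k1 r^2 times it, then the intrinsics apply), "rvec" (rotation vector, rad) and "tvec" (3), from world to camera coordinates, as OpenCV has them. Camera axes: x right, y down, z forward; pixel columns grow to the right and rows downward; lengths in m; the calibration is good to about 2 mm. A picture is of the moment at which its call begins. camera_params takes no time and is no camera call.
- job.hand_in(): hands the job in; it is judged then, once.
The state is a dict: "t": time; "q": joint angles; "dq": joint speeds; "tau": joint torques, N m; "tool_pos": TCP position; "orientation": TCP orientation; "force": force on the tool from outside, world axes, zero at the start; "torque": the same for the moment, N m; "finger_gap": opening from 0.0 (shut) to 1.0 (fully open); "grip_force": force on a finger pad.
Only numpy, scipy, OpenCV 4.12 (cv2) and the standard library are available. Lean on these libraries where they do the work, as an engineer would, in place of code of your own. Each camera call takes 0.05 s, during which the arm holds its last target. There are 200 camera calls.

### The job

Set the green roller, whose bearing is only started in its mouth, down over the brass pin of the bearing press, then close the press's upper handle until the bearing snaps past the tongues and sits fully home. Feel for the snap and ease off as soon as the bearing is home, without leaning on it, and press it with the press only, not with the fingers. Then swing the handle back up to upright or beyond and let go, leaving the finished roller on the pin and the other things on the bench where they are.

Things in the scene. Friction and masses are not known exactly. Their poses are not given: they have to be found in the camera images.
- press: Bench bearing press, fixed to the bench: black steel plate 90 x 300 x 8 mm carrying an aluminium lower handle with a red grip (top of it 24 mm above the bench). Origin on the bench under the pin; local y runs along the handles: the hinge is at +y, both red handle grips point to -y, local z is up.
- anvil (a point): Centre of the flat top of the steel anvil disc (diameter 40 mm), 28 mm above the bench, where the underside of the roller rests; a brass pin 12 mm in diameter with a chamfered top stands 8 mm above it.
- hinge (a point): Middle of the hinge pin of the upper handle, 110 mm from the pin's axis towards the press's +y and 45 mm above the bench; the hinge axis is the press's local x, and the cheeks beside it are 38 mm wide over all and reach 57 mm above the bench.
- handle_angle (a joint): Angle (rad) of the upper handle about the hinge: 0 with the handle level, growing as it opens, 1.57 upright; stops at -0.12 and 2.1. It stays where it is left (friction about 0.38 N m, the arm weighs 0.34 kg). It starts open at 1.55 to 1.9.
- grip (a point): Point to hold on the red grip of the upper handle. With the handle level it lies 215 mm from the hinge pin towards the press's -y and 34 mm above the hinge pin. The grip is 22 mm wide (along the press's x), 18 mm thick and runs from 74 mm short of this point to 26 mm beyond it, at the handle's end.
- press_handle: The upper handle, an aluminium arm with a red grip; origin on the hinge pin. 110 mm from the hinge it carries an adjusting screw (black knob on top) with a white flat pad 17.6 mm across below, which presses the bearing. How far the screw is turned out differs each time and is not reported: the pad meets the bearing at a handle angle of 0.0 to 0.14 rad, and the stop comes 0.08 rad lower.
- roller: Loose green printed spool roller, 46 mm in diameter, 28 mm tall, about 110 g. Origin at the centre of its underside, z up its axis. Bore 15 mm in diameter through its underside; from above a pocket 23.6 mm in diameter with its floor 14 mm above the underside, guarded by six springy snap tongues 21 mm above the underside that reach 1.9 mm in over the bearing's edge.
- bearing: Steel 608 ball bearing, 22 mm across, 7 mm thick, origin at the centre of its underside. It starts square in the roller's mouth, held by the tongues, underside 23 mm above the roller's (top 2 mm proud of the rim); home it is 14 mm above. Passing the tongues takes 15 to 35 N on it (half of that at the grip), then it gives way and slips home on the pocket floor, which cracks at 60 N.
- phone_stand: Bystander: green printed phone stand, 70 x 62 mm foot, 76 mm tall, origin at the centre of its underside.
- parts_tray: Bystander: black tray 110 x 85 x 25 mm with spare bearings, origin at the centre of its underside.
- caliper: Bystander: digital caliper lying flat, 170 mm long along its local y, 12 mm thick, origin at the middle of its beam on the bench.
There are look-alikes about, which are no part of the job. Leave any orange look-alike of the roller alone.

How it is judged:
By the outcome, as a careful person would: the job done as asked, in the order asked, and still so for the second after the job is handed in, with the robot touching nothing.
It also fails if it takes over 70 s, if anything falls off the work surface, if the arm or the gripper's body presses on something with over 40 N, if the wrist force passes 120 N, or if a joint passes its speed limit or range.

## Working session

There is one attempt and no reset: what is moved stays moved. The work goes in short steps, Python scripts to look and compute and a tool call to move; the robot and the scene stay as the last step left them, time stands still between calls to the robot, and variables do not carry over. Pictures are saved under pics/ and viewed, at most 10 in all, crops included, and the job is handed in when it is done.

Besides the shell and the picture viewer there is one more tool, called after "Call:" as name(argument=value, ...), one argument or row to a line, values as JSON. step_arm: Moves the arm, as the interface text tells. Its arguments: {"type":"object","properties":{"moves":{"type":"array"},"force":{"type":"number"}},"required":["moves"]}

```bash
mkdir -p pics
python3 - <<'E'
from cell import sensors, cams, job, env
import cv2, numpy as np
s=sensors.sense();print(s, env.tcp_to_grasp)
for n in("scene","top"):
    p,d=cams.read_camera(n);cv2.imwrite(f"pics/{n}0.png",p[:,:,::-1]);np.savez(f"pics/{n}0.npz",p=p,d=d)
    print(n,cams.camera_params(n))
E
```

```text
{'t': 0.0, 'q': array([ 1.35210921,  0.32186012, -0.07006408,  1.45171053,  0.02259698,
        1.37080074, -0.05689555]), 'dq': array([-0.00039659, -0.00088426, -0.00013896, -0.00047514, -0.00056949,
       -0.0015898 , -0.00106234]), 'tau': array([ 6.69829205e-05, -4.93580604e+01, -3.82330483e-01, -3.14337158e+01,
        1.27852862e-02,  1.13286974e-02,  2.68315597e-05]), 'tool_pos': array([ 0.14976044, -0.63194055,  0.2301814 ]), 'orientation': array([-3.11838288e+00, -3.64632347e-01,  5.24269528e-04]), 'force': array([-0.60451919,  0.56919137, -0.96261556]), 'torque': array([ 0.02911995, -0.02257604,  0.01384854]), 'grip_force': 0.0, 'finger_gap': 1.0008145278755547} 0.0187
scene {'mtx': array([[517.16136796,   0.        , 266.63627833],
       [  0.        , 517.16136796, 215.45356848],
       [  0.        ,   0.        ,   1.        ]]), 'k1': -0.16795699362999347, 'rvec': array([ 1.03818246,  2.60755004, -0.79517768]), 'tvec': array([ 0.44309091, -0.24482412,  1.44838436])}
top {'mtx': array([[451.761147  ,   0.        , 285.72700436],
       [  0.        , 451.761147  , 206.8522464 ],
       [  0.        ,   0.        ,   1.        ]]), 'k1': -0.08194344903018419, 'rvec': array([ 2.12309247, -2.15243349,  0.1525601 ]), 'tvec': array([-0.02020823,  0.55314643,  0.97898649])}
```

View pics/scene0.png

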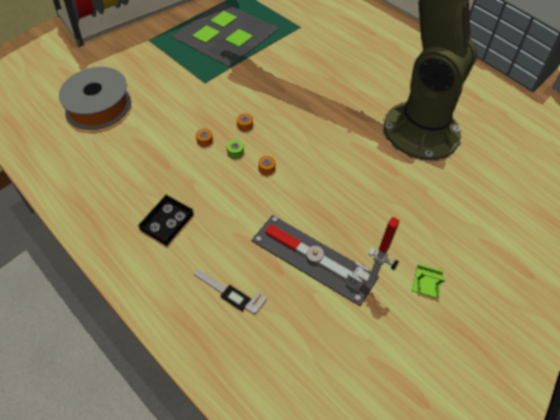

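View pics/top0.png

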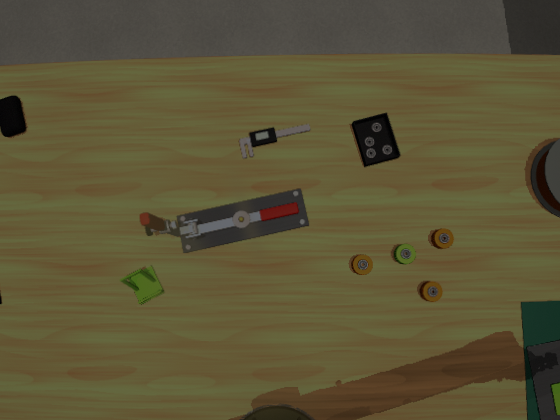

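The scene view has the press pin near (315,254), the green roller at (235,149), and the upright handle at (390,235). In the top view the anvil is at (241,219), the green roller at (405,254) with orange look-alikes around it, and the hinge is at the left near (190,228).

```bash
cat > h.py <<'E'
from cell import sensors, cams, job, env
import cv2, numpy as np
from scipy.spatial.transform import Rotation as R
def und(n,uv):
    P=cams.camera_params(n);k=P['mtx'];D=np.array([P['k1'],0,0,0,0.])
    return cv2.undistortPoints(np.array(uv,float).reshape(-1,1,2),k,D).reshape(-1,2)
def ray(n,uv):
    P=cams.camera_params(n);M=cv2.Rodrigues(P['rvec'])[0]
    r=und(n,uv);c=-M.T@P['tvec'];return c,np.c_[r,np.ones(len(r))]@M
def plane(n,uv,z):
    c,d=ray(n,uv);return c+d*((z-c[2])/d[:,2])[:,None]
def cloud(n,mask,d):
    v,u=np.nonzero(mask&(d>0));c,dd=ray(n,np.c_[u,v]);return c+dd*d[v,u][:,None]
def proj(n,X):
    P=cams.camera_params(n);return cv2.projectPoints(np.array(X,float).reshape(-1,3),P['rvec'],P['tvec'],P['mtx'],np.array([P['k1'],0,0,0,0.]))[0].reshape(-1,2)
def masks(p):
    h=cv2.cvtColor(p,cv2.COLOR_RGB2HSV);H,S,V=h[...,0],h[...,1].astype(int),h[...,2]
    return dict(green=(H>35)&(H<75)&(S>120)&(V>60),red=((H<5)|(H>174))&(S>170)&(V>60))
E
python3 - <<'E'
from h import *
np.set_printoptions(precision=4,suppress=True)
for n in("scene","top"):
    f=np.load(f"pics/{n}0.npz");p,d=f['p'],f['d']
    for c,m in masks(p).items():
        N,L,st,ce=cv2.connectedComponentsWithStats(m.astype(np.uint8))
        for i in range(1,N):
            if st[i,4]>40:
                X=cloud(n,L==i,d)
                print(n,c,st[i],ce[i], 'med',np.median(X,0) if len(X) else 0,'min',np.percentile(X,2,axis=0),'max',np.percentile(X,98,axis=0))
# plate in top: dark, low sat region
f=np.load("pics/top0.npz");p,d=f['p'],f['d']
sub=np.zeros(d.shape,bool);sub[185:256,174:312]=1
hsv=cv2.cvtColor(p,cv2.COLOR_RGB2HSV)
m=sub&((hsv[...,1]<70)|masks(p)['red'])
m=cv2.morphologyEx(m.astype(np.uint8),cv2.MORPH_OPEN,np.ones((5,5)))
cs=max(cv2.findContours(m,0,2)[0],key=cv2.contourArea)
box=cv2.boxPoints(cv2.minAreaRect(cs));print(box)
W=plane("top",box,.008);print(W, [np.linalg.norm(W[i]-W[i-1]) for i in range(4)], W.mean(0))
print('anvil', plane("top",[[241,219]],.03),plane("scene",[[315,253]],.032))
print('roller', plane("top",[[405.5,254]],.029))
E
python3 - <<'E'
import cv2
a=cv2.imread('pics/scene0.png')[205:305,245:405]
b=cv2.imread('pics/top0.png')[180:300,130:320]
a=cv2.resize(a,(640,300),interpolation=cv2.INTER_CUBIC) if 0 else cv2.resize(a,None,fx=3,fy=3,interpolation=2)
b=cv2.resize(b,None,fx=2.5,fy=2.5,interpolation=2)
import numpy as np
c=np.zeros((600,480,3),np.uint8);c[:300,:480]=a;c[300:600,:475]=b
cv2.imwrite('pics/crop1.png',c)
E
```

```text
scene green [211  11  26  16 241] [223.2531  18.556 ] med [ 0.0791 -0.775   0.0106] min [ 0.0404 -0.8112  0.0047] max [ 0.1144 -0.7431  0.0155]
scene green [193  26  27  17 258] [205.8605  33.5233] med [ 0.1769 -0.7503  0.011 ] min [ 0.1389 -0.7862  0.0042] max [ 0.2117 -0.7193  0.0167]
scene green [226  29  26  18 269] [238.5056  37.4201] med [ 0.1133 -0.6587  0.0111] min [ 0.0756 -0.6918  0.0041] max [ 0.148  -0.6271  0.0162]
scene green [227 140  17  18 206] [235.0534 149.0049] med [ 0.4541 -0.2867  0.0264] min [ 0.4266 -0.3163  0.0038] max [ 0.4703 -0.2744  0.0319]
scene green [412 264  34  34 782] [427.4629 280.4488] med [0.3909 0.301  0.0063] min [0.3484 0.2647 0.0002] max [0.4221 0.3351 0.0775]
scene red [ 75   0  18  13 173] [83.3988  4.7977] med [ 0.4508 -1.0354  0.1234] min [ 0.4222 -1.044   0.1001] max [ 0.471  -1.0258  0.1475]
scene red [380 218  18  34 239] [388.7197 233.8661] med [0.5115 0.2194 0.2588] min [0.4967 0.2113 0.199 ] max [0.5143 0.2255 0.2879]
scene red [266 225  34  25 367] [282.2207 236.6512] med [ 0.5529 -0.0091  0.024 ] min [ 0.5349 -0.0491  0.0153] max 
[... 320 characters left out ...]
  8  32 182] [556.3956 396.4505] med [ 0.114  -0.6385  0.0119] min [ 0.0747 -0.6459  0.0082] max [ 0.1402 -0.629   0.0151]
top red [260 202  39  19 420] [278.9119 211.169 ] med [ 0.546  -0.012   0.0236] min [ 0.5287 -0.0534  0.0149] max [0.5624 0.0292 0.0276]
[[175.1719 215.9863]
 [300.2166 187.8513]
 [308.5045 224.6865]
 [183.4599 252.8215]]
[[ 0.5401  0.2322  0.008 ]
 [ 0.6027 -0.0622  0.008 ]
 [ 0.5154 -0.0798  0.008 ]
 [ 0.4537  0.2109  0.008 ]] [np.float64(0.08901344361991685), np.float64(0.30097390172371796), np.float64(0.08912815544982167), np.float64(0.29721373730772616)] [0.528  0.0753 0.008 ]
anvil [[0.5281 0.0747 0.03  ]] [[0.5323 0.0774 0.032 ]]
roller [[ 0.443  -0.2972  0.029 ]]
```

View pics/crop1.png

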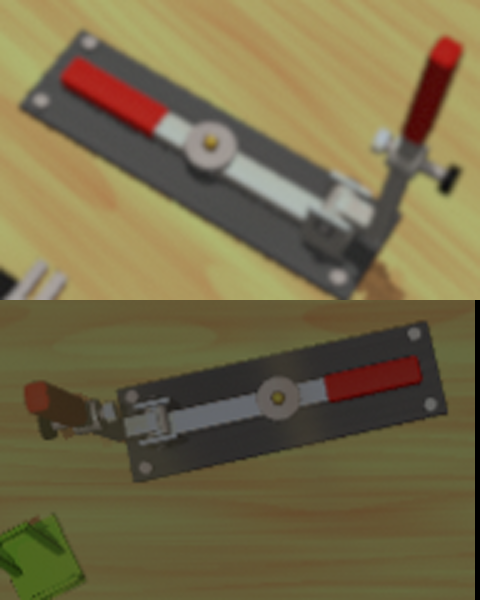

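The crop puts the pin at top (241.2,218.8) and scene (315,252.3), with the handle past upright. That gives an anvil at about (0.530,0.076), a press yaw of about 12° and the roller at about (0.4455,-0.296). I'll move over the roller.

Call:
step_arm(
  moves=[
    [0,0,0,0,0,-1,60],
    [0,0,0,0,0,-1,60],
    [0,0,0,0,0,-1,60],
    [0,0,0,0,0,-1,60],
    [0,0,0,0,0,-1,60],
    [0,0,0,0,0,-1,60],
    [0,0,0,0,0,-1,60],
    [0,0,0,0,0,-1,60],
  ],
  force=40,
)

```text
t: 0.9
tool_pos: [0.1498, -0.6322, 0.2307]
orientation: [-2.698, -1.608, -0.0]
force: [-0.1, -0.1, -0.8]
finger_gap: 0.762
grip_force: 0.0
```

Call:
step_arm(
  moves=[
    [0,0,0,0,0,-1,60],
    [0,0,0,0,0,-1,60],
    [0.97,0.45,0.2,0,0,0,60],
    [0.97,0.45,0.2,0,0,0,60],
    [0.97,0.45,0.2,0,0,0,60],
    [0.97,0.45,0.2,0,0,0,60],
    [0.97,0.45,0.2,0,0,0,60],
    [0.97,0.45,0.2,0,0,0,60],
  ],
)

```text
t: 1.7
tool_pos: [0.2782, -0.4871, 0.1947]
orientation: [-2.519, -1.876, 0.0]
force: [0.3, -1.2, 1.0]
finger_gap: 0.767
grip_force: 0.0
```

Call:
step_arm(
  moves=[
    [0.97,0.45,0.2,0,0,0,60],
    [0.97,0.45,0.2,0,0,0,60],
    [0.97,0.45,0.2,0,0,0,60],
    [0.97,0.45,0.2,0,0,0,60],
    [0.97,0.45,0.2,0,0,0,60],
    [0.97,0.45,0.2,0,0,0,60],
    [0.97,0.45,0.2,0,0,0,60],
    [0,0,0,0,0,0,60],
  ],
)

```text
t: 2.5
tool_pos: [0.4295, -0.315, 0.1524]
orientation: [-2.51, -1.885, -0.004]
force: [-0.9, -0.2, -0.3]
finger_gap: 0.765
grip_force: 0.0
```

Call:
step_arm(
  moves=[
    [0.77,0.3,0.6,0,0,0,60],
    [0,0,0.9,0,0,0,60],
    [0,0,0.9,0,0,0,60],
    [0,0,0,0,0,0,60],
    [0,0,0,0,0,0,60],
  ],
)

```text
t: 3.0
tool_pos: [0.4412, -0.3012, 0.0813]
orientation: [-2.52, -1.875, 0.001]
force: [0.5, -0.9, 0.4]
finger_gap: 0.766
grip_force: 0.0
```

Run:
```python
from h import *
s=sensors.sense();print(s['tool_pos'],s['orientation'])
out=[]
for n in("scene","top"):
    p,d=cams.read_camera(n);np.savez(f"pics/{n}1.npz",p=p,d=d)
    u,v=proj(n,s['tool_pos'])[0].astype(int);print(n,u,v)
    X=np.array([s['tool_pos'],[.4455,-.296,.03]]);print(proj(n,X))
    c=p[max(v-40,0):v+40,max(u-50,0):u+50,::-1];out.append(cv2.resize(c,(600,480),interpolation=2)[::1])
cv2.imwrite("pics/c2.png",np.hstack([cv2.resize(o,(400,320)) for o in out]))
```

```text
[ 0.44123725 -0.30120601  0.08134319] [-2.51972537e+00 -1.87468100e+00  5.96262418e-04]
scene 234 129
[[234.28948352 129.71876565]
 [235.20063129 144.94257809]]
top 413 253
[[413.49053066 253.59811201]
 [405.03650837 252.87804095]]
```

View pics/c2.png

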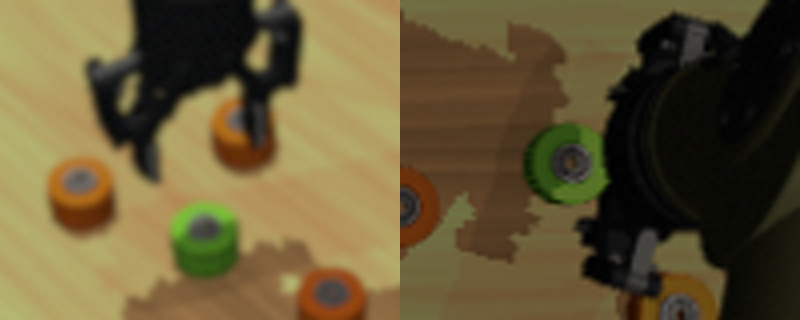

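Left half (scene): fingertips at crop (148,180) and (260,143), whose midpoint agrees with the TCP projection. The roller's bearing is at scene (235.2,145.7) and top (406,253.2), so the estimate holds to 2 mm. Next, go down and grasp.

Call:
step_arm(
  moves=[
    [0.18,0.1,0.4,0,0,0,60],
    [0,0,0.6,0,0,0,60],
    [0,0,0.6,0,0,0,60],
    [0,0,0.6,0,0,0,60],
    [0,0,0.4,0,0,0,60],
    [0,0,0,0,0,0,60],
    [0,0,0,0,0,0,60],
  ],
)

```text
t: 3.8
tool_pos: [0.4467, -0.2966, 0.0036]
orientation: [2.519, 1.876, 0.0]
force: [-0.0, -1.3, -0.3]
finger_gap: 0.765
grip_force: 0.0
```

Call:
step_arm(
  moves=[
    [0,0,0,0,0,0,200],
    [0,0,0,0,0,0,200],
    [0,0,0,0,0,0,200],
    [0,0,0,0,0,0,200],
    [0,0,0,0,0,0,200],
  ],
  force=40,
)

```text
t: 4.3
tool_pos: [0.4471, -0.2971, 0.0047]
orientation: [2.518, 1.875, 0.001]
force: [-0.4, 0.8, 7.1]
finger_gap: 0.523
grip_force: 41.0
```

Call:
step_arm(
  moves=[
    [0,0,-0.5,0,0,0,200],
    [0,0,-0.8,0,0,0,200],
    [0,0,-0.9,0,0,-0.96,200],
    [0,0,-0.9,0,0,-0.96,200],
    [0,0,-0.5,0,0,-0.96,200],
    [0,0,0,0,0,-0.96,200],
    [0,0,0,0,0,-0.96,200],
    [0,0,0,0,0,0,200],
  ],
)

```text
t: 5.1
tool_pos: [0.4462, -0.2966, 0.1122]
orientation: [1.973, 2.443, -0.0]
force: [0.2, 0.3, -1.4]
finger_gap: 0.522
grip_force: 41.3
```

Call:
step_arm(
  moves=[
    [0.6,0.28,0,0,0,0,200],
    [0.96,0.44,0,0,0,0,200],
    [0.96,0.44,0,0,0,0,200],
    [0.96,0.44,0,0,0,0,200],
    [0.96,0.44,0,0,0,0,200],
    [0.96,0.44,0,0,0,0,200],
    [0.96,0.44,0,0,0,0,200],
    [0.96,0.44,0,0,0,0,200],
  ],
)

```text
t: 5.9
tool_pos: [0.4986, -0.0594, 0.1117]
orientation: [1.977, 2.441, -0.0]
force: [0.1, 0.5, -0.8]
finger_gap: 0.523
grip_force: 41.3
```

Call:
step_arm(
  moves=[
    [0.96,0.44,0,0,0,0,200],
    [0.96,0.44,0,0,0,0,200],
    [0.96,0.44,0.2,0,0,0,200],
    [0.96,0.44,0.3,0,0,0,200],
    [0.4,0.2,0.4,0,0,0,200],
    [0,0,0.4,0,0,0,200],
    [0,0,0,0,0,0,200],
    [0,0,0,0,0,0,200],
  ],
)

```text
t: 6.7
tool_pos: [0.529, 0.0744, 0.072]
orientation: [-1.977, -2.441, 0.002]
force: [0.5, -0.5, -0.1]
finger_gap: 0.525
grip_force: 41.3
```

Run:
```python
from h import *
np.set_printoptions(precision=4,suppress=True)
s=sensors.sense();print(s['tool_pos'],s['orientation'])
out=[]
for n,(u,v) in(("scene",(315,240)),("top",(241,219))):
    p,d=cams.read_camera(n);np.savez(f"pics/{n}2.npz",p=p,d=d)
    print(n,proj(n,s['tool_pos']),proj(n,s['tool_pos']+[0,0,.026]))
    c=p[v-40:v+40,u-50:u+50,::-1];out.append(cv2.resize(c,(400,320),interpolation=2))
cv2.imwrite("pics/c3.png",np.hstack(out))
# pin triangulation: top of pin z=.036
t=plane("top",[[241.2,218.8]],.036);c=plane("scene",[[315,252.3]],.036);print(t,c)
```

```text
[0.529  0.0744 0.072 ] [-1.9773 -2.441   0.0023]
scene [[316.5706 242.2842]] [[317.6154 236.1463]]
top [[239.0875 216.2081]] [[237.7141 214.6111]]
[[0.5278 0.0736 0.036 ]] [[0.5329 0.0775 0.036 ]]
```

View pics/c3.png

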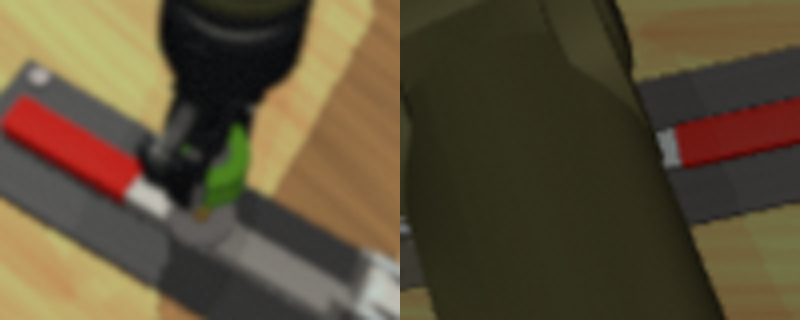

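The scene half shows the gripped roller hanging above the pin, with the pin at crop (201,213), i.e. pixel (315,253). The roller's right flank is at crop x of about 248. The top view is blocked by the arm, so I'll check the roller's offset from its visible outline.

Run:
```python
from h import *
np.set_printoptions(precision=2,suppress=True)
f=np.load("pics/scene2.npz");p,d=f['p'],f['d']
m=masks(p)['green'];m[:205]=0;m[275:]=0;m[:,:280]=0;m[:,360:]=0
v,u=np.nonzero(m);k=u>305;v,u=v[k],u[k];print('meas right',u.max(),'top',v.min(),'bottom',v.max(),len(u))
for r in range(v.min(),v.max()+1):print(r,u[v==r].min(),u[v==r].max(),end=' | ')
X=cloud("scene",m,d);print('\ncloud',np.percentile(X,[2,50,98],axis=0))
T=np.array([.529,.0744,.072]);a=np.linspace(0,2*np.pi,73)
tx=np.array([-.2096,.9778,0])
for off in(-.005,0,.005):
  for z0 in(.066,.070):
    c=T+tx*off;C=np.vstack([np.c_[c[0]+.023*np.cos(a),c[1]+.023*np.sin(a),0*a+z] for z in(z0,z0+.028)])
    q=proj("scene",C);print(off,z0,q.min(0),q.max(0),q[q[:,0].argmax()],q[q[:,1].argmax()])
```

```text
meas right 326 top 231 bottom 251 135
231 323 324 | 232 323 325 | 233 322 326 | 234 322 326 | 235 322 326 | 236 322 326 | 237 311 326 | 238 323 326 | 239 322 326 | 240 322 326 | 241 320 326 | 242 317 326 | 243 317 325 | 244 316 325 | 245 316 325 | 246 316 325 | 247 317 325 | 248 316 324 | 249 316 323 | 250 316 321 | 251 316 318 | 
cloud [[0.51 0.08 0.07]
 [0.53 0.09 0.09]
 [0.55 0.1  0.13]]
-0.005 0.066 [304.21 227.25] [325.94 251.48] [325.94 236.28] [314.7  251.48]
-0.005 0.07 [304.33 226.27] [326.12 250.57] [326.12 235.32] [314.85 250.57]
0 0.066 [306.1  228.32] [327.88 252.58] [327.88 237.38] [316.61 252.58]
0 0.07 [306.23 227.35] [328.08 251.68] [328.08 236.42] [316.77 251.68]
0.005 0.066 [307.99 229.4 ] [329.84 253.69] [329.84 238.48] [318.54 253.69]
0.005 0.07 [308.12 228.42] [330.04 252.79] [330.04 237.52] [318.7  252.79]
```

Run:
```python
from h import *
np.set_printoptions(precision=4,suppress=True)
for n,(u0,v0) in(("scene",(315,253)),("top",(241,219))):
    p=np.load(f"pics/{n}0.npz")['p'];h=cv2.cvtColor(p,cv2.COLOR_RGB2HSV).astype(int)
    w=np.zeros(p.shape[:2],bool);w[v0-5:v0+6,u0-5:u0+6]=1
    b=w&(h[...,1]>90)&(h[...,0]>10)&(h[...,0]<35)
    v,u=np.nonzero(b);print(n,'brass',len(u),u.mean(),v.mean(),plane(n,[[u.mean(),v.mean()]],.034))
    # disc: grey brightness
    g=cv2.cvtColor(p,cv2.COLOR_RGB2GRAY);roi=g[v0-12:v0+13,u0-14:u0+15];print(roi[::2,::2])
for n,uv in(("scene",(235.2,145.7)),("top",(406,253.2))):print(n,plane(n,[uv],.03))
# roller bearing centroid before: grey inside green
for n,(u0,v0) in(("scene",(235,147)),("top",(405,254))):
    p=np.load(f"pics/{n}0.npz")['p'];m=masks(p)['green'].astype(np.uint8)
    w=np.zeros_like(m);w[v0-14:v0+15,u0-14:u0+15]=1;m*=w
    cs,hi=cv2.findContours(m,cv2.RETR_CCOMP,cv2.CHAIN_APPROX_NONE)
    for c,q in zip(cs,hi[0]):
        if len(c)>8:print(n,'hole' if q[3]>=0 else 'outer',cv2.minEnclosingCircle(c),plane(n,[cv2.minEnclosingCircle(c)[0]],.028))
```

```text
scene brass 16 314.5 252.0 [[0.5322 0.0755 0.034 ]]
[[ 84  78  77  78  78  77  78  82 100 131 156 158 158 158 157]
 [148 127  91  76  78  78  77  77  77  82 107 142 156 156 158]
 [177 174 155 113  84  92 106 107  98  83  78  89 114 143 155]
 [181 179 177 168 142 143 151 151 148 132  95  78  80  93 122]
 [179 181 179 166 154 153 145 152 153 156 140  89  77  78  81]
 [146 173 176 156 153 149 126 145 136 154 153 115  79  76  77]
 [ 73 113 141 146 152 147 103 102 119 155 154 128  78  78  78]
 [ 69  63  76 128 153 156 134 111 142 155 156 135 101  78  77]
 [ 78  74  64  91 147 157 158 156 156 156 147 154 162 129  93]
 [ 78  78  73  56  99 138 154 154 149 134 129 174 178 175 156]
 [ 78  78  77  56  45  67  90 101  92 106 161 181 180 178 178]
 [ 79  78  78  71  48  42  42  54  62  88 138 169 181 180 179]
 [ 78  77  78  79  71  58  50  48  55  58  70 105 149 174 180]]
top brass 21 240.8095238095238 218.85714285714286 [[0.5279 0.0747 0.034 ]]
[[ 44  44  46  47  49  51  53  55  55  55  53  53  50  49  47]
 [ 44  45  46  47  48  51  53  54  55  55  55  53  50  50  46]
 [ 44  44  46  47  49  62  
[... 369 characters left out ...]
 98  97  97  97  95  94  93  62  51  51  51]
 [105 104 105 103  89  97  97  97  95  94  68  56  56  54  53]
 [ 73  65  46  40  42  60  82  86  77  61  54  56  55  54  53]
 [ 43  45  46  46  46  48  49  45  51  53  54  56  56  55  54]
 [ 46  45  45  45  44  46  47  49  51  54  55  56  56  56  55]]
scene [[ 0.4473 -0.294   0.03  ]]
top [[ 0.4447 -0.2982  0.03  ]]
scene outer ((235.01255798339844, 148.16331481933594), 9.336188316345215) [[ 0.4523 -0.2892  0.028 ]]
scene hole ((234.89999389648438, 145.5), 5.124545574188232) [[ 0.4463 -0.2965  0.028 ]]
top outer ((405.5, 253.5), 10.12432861328125) [[ 0.4442 -0.2975  0.028 ]]
top hole ((405.5, 253.5), 6.041623115539551) [[ 0.4442 -0.2975  0.028 ]]
```

Call:
step_arm(
  moves=[
    [0.07,0.07,0.3,0,0,0,200],
    [0,0,0.3,0,0,0,200],
    [0,0,0.25,0,0,0,200],
    [0,0,0.05,0,0,0,200],
    [0,0,0.05,0,0,0,200],
    [0,0,0,0,0,0,200],
    [0,0,0,0,0,0,200],
  ],
)

```text
t: 7.5
tool_pos: [0.5311, 0.0787, 0.044]
orientation: [1.974, 2.444, 0.0]
force: [-0.0, 0.9, -1.4]
finger_gap: 0.521
grip_force: 41.3
```

Call:
step_arm(
  moves=[
    [0,0,0.05,0,0,0,200],
    [0,0,0.05,0,0,0,200],
    [0,0,0.05,0,0,0,200],
    [0,0,0,0,0,0,200],
  ],
)

```text
t: 7.9
tool_pos: [0.5307, 0.0785, 0.039]
orientation: [-1.974, -2.444, 0.001]
force: [0.1, -0.9, -1.2]
finger_gap: 0.525
grip_force: 41.3
```

Call:
step_arm(
  moves=[
    [0,0,0.05,0,0,0,200],
    [0,0,0.05,0,0,0,200],
    [0,0,0,0,0,0,200],
  ],
)

```text
t: 8.2
tool_pos: [0.5308, 0.0778, 0.036]
orientation: [1.974, 2.443, -0.002]
force: [0.6, -2.8, -0.9]
finger_gap: 0.523
grip_force: 41.3
```

Call:
step_arm(
  moves=[
    [0,0,0.05,0,0,0,200],
    [0,0,0.03,0,0,0,200],
    [0,0,0,0,0,0,200],
  ],
)

```text
t: 8.5
tool_pos: [0.5307, 0.0778, 0.0336]
orientation: [1.974, 2.443, -0.002]
force: [-1.4, -4.3, -0.6]
finger_gap: 0.523
grip_force: 41.3
```

The side force shows the pin is in the bore. I'll ease towards -y and lower the last bit.

Call:
step_arm(
  moves=[
    [-0.04,-0.01,0.03,0,0,0,200],
    [0,0,0,0,0,0,200],
  ],
)

```text
t: 8.7
tool_pos: [0.5308, 0.0776, 0.0328]
orientation: [-1.974, -2.444, -0.001]
force: [-0.1, -2.1, 0.0]
finger_gap: 0.519
grip_force: 41.3
```

Call:
step_arm(
  moves=[
    [0,0,0.04,0,0,0,200],
    [0,0,0,0,0,0,200],
  ],
)

```text
t: 8.9
tool_pos: [0.5309, 0.0776, 0.0327]
orientation: [1.974, 2.444, -0.001]
force: [-3.9, -2.7, 7.4]
finger_gap: 0.522
grip_force: 42.0
```

Seated at the expected height, so I release and rise.

Call:
step_arm(
  moves=[
    [0,0,0,0,0,0,60],
    [0,0,0,0,0,0,60],
    [0,0,0,0,0,0,60],
    [0,0,-0.3,0,0,0,60],
    [0,0,-0.8,0,0,0,60],
    [0,0,-1,0,0,0,60],
    [0,0,-1,0,0,0,60],
    [0,0,-1,0,0,0,60],
  ],
)

```text
t: 9.7
tool_pos: [0.5308, 0.0778, 0.1566]
orientation: [1.973, 2.444, 0.001]
force: [0.1, -0.1, -0.2]
finger_gap: 0.761
grip_force: 0.0
```

Call:
step_arm(
  moves=[
    [-0.5,0,-1,0,0,0,60],
    [-0.5,0,-1,0,0,0,60],
    [-1,0,-1,0,0,0,60],
    [-1,0,-1,0,0,0,60],
    [-1,0,-1,0,0,0,60],
    [-1,0,-1,0,0,0,60],
    [0,0,0,0,0,0,60],
    [0,0,0,0,0,0,60],
  ],
)

```text
t: 10.5
tool_pos: [0.5626, -0.0693, 0.3355]
orientation: [1.975, 2.443, 0.002]
force: [0.3, 0.6, -0.1]
finger_gap: 0.763
grip_force: 0.0
```

Run:
```python
from h import *
np.set_printoptions(precision=4,suppress=True)
s=sensors.sense();print(s['tool_pos'],s['finger_gap'],s['force'])
out=[]
for n,(u,v) in(("scene",(345,245)),("top",(205,219))):
    p,d=cams.read_camera(n);np.savez(f"pics/{n}3.npz",p=p,d=d)
    c=p[v-60:v+60,u-75:u+75,::-1];out.append(cv2.resize(c,(400,320),interpolation=2))
    if n=="scene":
        m=masks(p)['red'];m[:, :360]=0;m[:,420:]=0;m[:200]=0
        X=cloud(n,m,d);print('red cloud',np.percentile(X,[3,50,97],axis=0))
cv2.imwrite("pics/c4.png",np.hstack(out))
pin=np.array([.5312,.0755]);ly=np.array([-.2096,.9778]);h=pin+.11*ly
for th in(1.55,1.6,1.65,1.7,1.75,1.8,1.85,1.9):
    def P(u,v):
        y=-(u*np.cos(th)-v*np.sin(th));return np.r_[h+y*ly,.045+u*np.sin(th)+v*np.cos(th)]
    print(th,'grip',P(.215,.034),'end top px',proj("top",P(.241,.034)),'scene',proj("scene",[P(.241,.034),P(.141,.034)]).ravel())
```

```text
[ 0.5626 -0.0693  0.3355] 0.7628243556839696 [ 0.3259  0.5754 -0.1451]
red cloud [[0.4983 0.2126 0.1995]
 [0.5114 0.2196 0.259 ]
 [0.5139 0.2255 0.2872]]
1.55 grip [0.502  0.2119 0.2607] end top px [[146.0447 216.4309]] scene [391.6023 219.3004 382.0488 247.8561]
1.6 grip [0.4997 0.2224 0.2589] end top px [[139.6428 218.0978]] scene [397.2628 222.9727 385.0093 250.0321]
1.65 grip [0.4975 0.2328 0.2566] end top px [[133.4551 219.7851]] scene [402.8073 226.8078 387.8905 252.2736]
1.7 grip [0.4953 0.2431 0.2538] end top px [[127.5088 221.4844]] scene [408.2114 230.7896 390.6823 254.5728]
1.75 grip [0.4931 0.2532 0.2505] end top px [[121.8287 223.1876]] scene [413.4516 234.9009 393.3752 256.9216]
1.8 grip [0.491  0.2632 0.2467] end top px [[116.4368 224.8867]] scene [418.5056 239.1237 395.9603 259.3118]
1.85 grip [0.4889 0.273  0.2423] end top px [[111.3529 226.574 ]] scene [423.3522 243.4395 398.4291 261.7352]
1.9 grip [0.4868 0.2825 0.2375] end top px [[106.5936 228.2421]] scene [427.9719 247.8293 400.7737 264.1832]
```

View pics/c4.png

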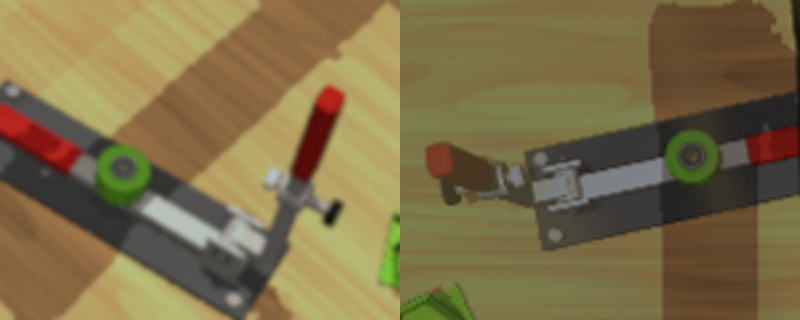

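Both views show the roller standing over the pin, at crop (123,168) and (692,157). The handle's end is at scene (394,222) and top (145,219), which fits θ≈1.57 and a grip point near (0.501,0.216,0.26). I'll grasp it from above.

Call:
step_arm(
  moves=[
    [0.6,0,0,0,0,0,60],
    [1,0,0,0,0,0,60],
    [1,0,0,0,0,0,60],
    [1,0,0,0,0,0,60],
    [1,0,0,0,0,0,60],
    [1,0,0,0,0,0,60],
    [1,0,0,0,0,0,60],
    [1,0,0,0,0,0,60],
  ],
)

```text
t: 11.4
tool_pos: [0.5122, 0.1572, 0.3342]
orientation: [-1.97, -2.447, 0.002]
force: [-0.6, -0.2, 0.4]
finger_gap: 0.762
grip_force: 0.0
```

Call:
step_arm(
  moves=[
    [1,0,0,0,0,0,60],
    [1,0,0,0,0,0,60],
    [0.13,0,0,0,0,0,60],
    [0,0,0,0,0,0,60],
    [0,0,0,0,0,0,60],
  ],
)

```text
t: 11.9
tool_pos: [0.5006, 0.2158, 0.3343]
orientation: [1.974, 2.444, -0.002]
force: [0.1, -0.3, -0.3]
finger_gap: 0.765
grip_force: 0.0
```

Run:
```python
from h import *
s=sensors.sense();print(s['tool_pos'],s['finger_gap'],s['force'])
p,d=cams.read_camera("scene");u,v=393,215
cv2.imwrite("pics/c5.png",cv2.resize(p[v-60:v+60,u-75:u+75,::-1],(600,480),interpolation=2))
print(proj("scene",s['tool_pos']))
```

```text
[0.50060708 0.21581954 0.3343251 ] 0.765380409660252 [ 0.0553005  -0.2679942  -0.32966515]
[[399.69584129 205.16708846]]
```

View pics/c5.png

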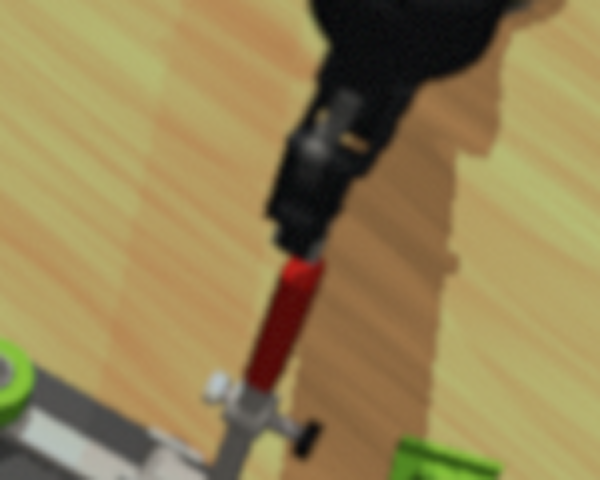

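The crop shows the near fingertip at (300,250), directly above the grip's end at (303,268). They are aligned, so I go down.

Call:
step_arm(
  moves=[
    [0,0,0.6,0,0,0,60],
    [0,0,0.8,0,0,0,60],
    [0,0,0.8,0,0,0,60],
    [0,0,0.8,0,0,0,60],
    [0,0,0,0,0,0,60],
    [0,0,0,0,0,0,60],
  ],
)

```text
t: 12.55
tool_pos: [0.5014, 0.2151, 0.2451]
orientation: [-1.976, -2.442, 0.001]
force: [0.8, -0.0, 0.7]
finger_gap: 0.761
grip_force: 0.0
```

Call:
step_arm(
  moves=[
    [0,0,0,0,0,0,200],
    [0,0,0,0,0,0,200],
    [0,0,0,0,0,0,200],
    [0,0,0,0,0,0,200],
    [0,0,0,0,0,0,200],
    [0,0,0,0,0,0,200],
  ],
  force=20,
)

```text
t: 13.15
tool_pos: [0.5008, 0.2163, 0.2458]
orientation: [1.974, 2.443, -0.0]
force: [-3.5, -1.0, 5.4]
finger_gap: 0.255
grip_force: 24.2
```

Run:
```python
import numpy as np
r=.2231;ph=np.r_[98.77,96.77,np.arange(92.77,20,-5)]
s=r*np.cos(np.radians(ph));z=r*np.sin(np.radians(ph))
for i in range(1,len(ph)):print(round(ph[i]-8.77,1),round(-(s[i]-s[i-1])/.03,2),round(-(z[i]-z[i-1])/.03,2),'z_tcp',round(z[i]+.2458-z[0],4))
```

```text
88.0 -0.26 -0.04 z_tcp 0.2469
84.0 -0.52 -0.04 z_tcp 0.2481
79.0 -0.65 -0.0 z_tcp 0.2482
74.0 -0.65 0.05 z_tcp 0.2466
69.0 -0.64 0.11 z_tcp 0.2433
64.0 -0.63 0.16 z_tcp 0.2384
59.0 -0.61 0.22 z_tcp 0.2318
54.0 -0.59 0.27 z_tcp 0.2237
49.0 -0.56 0.32 z_tcp 0.214
44.0 -0.53 0.37 z_tcp 0.2029
39.0 -0.5 0.41 z_tcp 0.1905
34.0 -0.46 0.46 z_tcp 0.1768
29.0 -0.42 0.5 z_tcp 0.162
24.0 -0.37 0.53 z_tcp 0.1461
19.0 -0.33 0.56 z_tcp 0.1293
14.0 -0.28 0.59 z_tcp 0.1117
```

Call:
step_arm(
  moves=[
    [-0.26,0,-0.04,0,0,0,200],
    [-0.52,0,-0.04,0,0,0,200],
    [-0.65,0,0,0,0,0,200],
    [-0.65,0,0.05,0,0,0,200],
    [0,0,0,0,0,0,200],
  ],
)

```text
t: 13.65
tool_pos: [0.5143, 0.1515, 0.2455]
orientation: [1.98, 2.439, -0.005]
force: [-3.8, -2.8, 2.8]
finger_gap: 0.253
grip_force: 23.9
```

Call:
step_arm(
  moves=[
    [-0.64,0,0.11,0,0,0,200],
    [-0.63,0,0.16,0,0,0,200],
    [-0.61,0,0.22,0,0,0,200],
    [-0.59,0,0.27,0,0,0,200],
    [-0.56,0,0.32,0,0,0,200],
    [-0.53,0,0.37,0,0,0,200],
    [0,0,0,0,0,0,200],
  ],
)

```text
t: 14.35
tool_pos: [0.536, 0.0474, 0.2002]
orientation: [-1.978, -2.438, 0.004]
force: [-3.0, -1.9, -1.7]
finger_gap: 0.253
grip_force: 23.2
```

Call:
step_arm(
  moves=[
    [-0.5,0,0.41,0,0,0,200],
    [-0.46,0,0.46,0,0,0,200],
    [-0.42,0,0.5,0,0,0,200],
    [-0.37,0,0.53,0,0,0,200],
    [-0.33,0,0.56,0,0,0,200],
    [-0.28,0,0.59,0,0,0,200],
    [0,0,0,0,0,0,200],
  ],
)

```text
t: 15.05
tool_pos: [0.5503, -0.0205, 0.1088]
orientation: [-1.975, -2.44, 0.005]
force: [-2.3, -4.4, -2.1]
finger_gap: 0.256
grip_force: 23.3
```

Run:
```python
from h import *
s=sensors.sense();print(s['tool_pos'],s['finger_gap'],s['force'],s['torque'])
p,d=cams.read_camera("scene");u,v=315,235
cv2.imwrite("pics/c6.png",cv2.resize(p[v-60:v+60,u-75:u+75,::-1],(600,480),interpolation=2))
```

```text
[ 0.55028869 -0.02050896  0.10875585] 0.2563981282180603 [-2.26148648 -4.36209737 -2.13859597] [-0.73297458  0.51856703 -0.07679039]
```

View pics/c6.png

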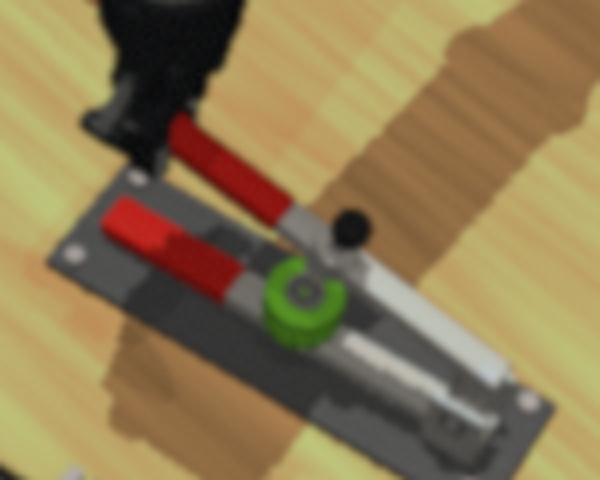

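The crop shows the handle at about 14°, held in the fingers at (150,140), with the pad just above the bearing at (305,290). From here I press in small steps and watch the force.

Call:
step_arm(
  moves=[
    [0,0,0,0,0,0,200],
    [-0.04,0,0.1,0,0,0,200],
    [-0.04,0,0.1,0,0,0,200],
    [-0.03,0,0.1,0,0,0,200],
    [-0.03,0,0.1,0,0,0,200],
    [0,0,0,0,0,0,200],
  ],
  force=60,
)

```text
t: 15.7
tool_pos: [0.5511, -0.024, 0.0995]
orientation: [-1.975, -2.443, 0.006]
force: [-6.4, -6.7, 1.6]
finger_gap: 0.246
grip_force: 60.6
```

Call:
step_arm(
  moves=[
    [-0.03,0,0.1,0,0,0,200],
    [-0.03,0,0.1,0,0,0,200],
    [0,0,0,0,0,0,200],
  ],
)

```text
t: 16.0
tool_pos: [0.5515, -0.0259, 0.0935]
orientation: [-1.975, -2.443, 0.007]
force: [-5.8, -6.6, 0.7]
finger_gap: 0.249
grip_force: 60.6
```

Call:
step_arm(
  moves=[
    [-0.05,-0.03,0.08,0,0,0,200],
    [-0.03,-0.02,0.08,0,0,0,200],
    [0,0,0,0,0,0,200],
  ],
)

```text
t: 16.3
tool_pos: [0.5518, -0.0273, 0.0893]
orientation: [1.974, 2.443, -0.002]
force: [-4.0, -3.7, 3.2]
finger_gap: 0.25
grip_force: 60.7
```

Call:
step_arm(
  moves=[
    [-0.02,0,0.07,0,0,0,200],
    [0,0,0,0,0,0,200],
  ],
)

```text
t: 16.5
tool_pos: [0.5519, -0.0278, 0.0871]
orientation: [1.974, 2.443, -0.002]
force: [-3.9, -3.8, 1.6]
finger_gap: 0.246
grip_force: 60.7
```

Call:
step_arm(
  moves=[
    [-0.02,0,0.07,0,0,0,200],
    [0,0,0,0,0,0,200],
  ],
)

```text
t: 16.7
tool_pos: [0.5521, -0.0284, 0.085]
orientation: [1.974, 2.443, -0.002]
force: [-3.6, -3.0, 1.5]
finger_gap: 0.249
grip_force: 60.6
```

Call:
step_arm(
  moves=[
    [-0.02,0,0.07,0,0,0,200],
    [0,0,0,0,0,0,200],
  ],
)

```text
t: 16.9
tool_pos: [0.5522, -0.0289, 0.0828]
orientation: [1.974, 2.443, -0.002]
force: [-4.5, -3.9, 1.1]
finger_gap: 0.251
grip_force: 60.5
```

Call:
step_arm(
  moves=[
    [-0.02,0,0.07,0,0,0,200],
    [0,0,0,0,0,0,200],
  ],
)

```text
t: 17.1
tool_pos: [0.5523, -0.0295, 0.0807]
orientation: [1.974, 2.443, -0.002]
force: [-3.4, -2.8, 1.4]
finger_gap: 0.252
grip_force: 60.5
```

Call:
step_arm(
  moves=[
    [-0.02,0,0.07,0,0,0,200],
    [0,0,0,0,0,0,200],
  ],
)

```text
t: 17.3
tool_pos: [0.5524, -0.03, 0.0786]
orientation: [1.974, 2.443, -0.001]
force: [-3.6, -4.0, 1.8]
finger_gap: 0.252
grip_force: 60.5
```

Call:
step_arm(
  moves=[
    [-0.02,0,0.07,0,0,0,200],
    [0,0,0,0,0,0,200],
  ],
)

```text
t: 17.5
tool_pos: [0.5525, -0.0306, 0.0765]
orientation: [1.974, 2.443, -0.001]
force: [-3.0, -3.8, 1.5]
finger_gap: 0.247
grip_force: 60.5
```

Call:
step_arm(
  moves=[
    [-0.02,0,0.07,0,0,0,200],
    [0,0,0,0,0,0,200],
  ],
)

```text
t: 17.7
tool_pos: [0.5526, -0.0311, 0.0743]
orientation: [1.974, 2.443, -0.001]
force: [-3.7, -3.4, 1.8]
finger_gap: 0.25
grip_force: 60.5
```

Call:
step_arm(
  moves=[
    [-0.02,0,0.07,0,0,0,200],
    [0,0,0,0,0,0,200],
  ],
)

```text
t: 17.9
tool_pos: [0.5527, -0.0315, 0.0721]
orientation: [1.974, 2.444, -0.001]
force: [-3.6, -2.9, 2.8]
finger_gap: 0.248
grip_force: 60.5
```

Call:
step_arm(
  moves=[
    [-0.01,0,0.06,0,0,0,200],
    [0,0,0,0,0,0,200],
  ],
)

```text
t: 18.1
tool_pos: [0.5528, -0.0319, 0.0702]
orientation: [1.974, 2.444, -0.001]
force: [-3.5, -2.2, 1.7]
finger_gap: 0.247
grip_force: 60.4
```

Call:
step_arm(
  moves=[
    [-0.01,0,0.06,0,0,0,200],
    [0,0,0,0,0,0,200],
  ],
)

```text
t: 18.3
tool_pos: [0.5529, -0.0323, 0.0683]
orientation: [1.974, 2.444, -0.001]
force: [-3.9, -3.2, 1.7]
finger_gap: 0.25
grip_force: 60.4
```

Call:
step_arm(
  moves=[
    [-0.01,0,0.06,0,0,0,200],
    [0,0,0,0,0,0,200],
  ],
)

```text
t: 18.5
tool_pos: [0.5529, -0.0327, 0.0664]
orientation: [1.974, 2.444, -0.001]
force: [-3.2, -3.2, 1.3]
finger_gap: 0.251
grip_force: 60.4
```

Call:
step_arm(
  moves=[
    [-0.01,0,0.06,0,0,0,200],
    [0,0,0,0,0,0,200],
  ],
)

```text
t: 18.7
tool_pos: [0.5531, -0.033, 0.0646]
orientation: [1.974, 2.443, -0.001]
force: [-4.2, -3.2, 1.4]
finger_gap: 0.251
grip_force: 60.4
```

Call:
step_arm(
  moves=[
    [-0.01,0,0.06,0,0,0,200],
    [0,0,0,0,0,0,200],
  ],
)

```text
t: 18.9
tool_pos: [0.5531, -0.0333, 0.0627]
orientation: [1.974, 2.444, -0.001]
force: [-3.6, -2.1, 1.6]
finger_gap: 0.246
grip_force: 60.4
```

Call:
step_arm(
  moves=[
    [-0.01,0,0.06,0,0,0,200],
    [0,0,0,0,0,0,200],
  ],
)

```text
t: 19.1
tool_pos: [0.5532, -0.0336, 0.0608]
orientation: [1.974, 2.444, -0.001]
force: [-4.5, -3.4, 1.9]
finger_gap: 0.249
grip_force: 60.4
```

Call:
step_arm(
  moves=[
    [-0.01,0,0.05,0,0,0,200],
    [0,0,0,0,0,0,200],
  ],
)

```text
t: 19.3
tool_pos: [0.5532, -0.0339, 0.0593]
orientation: [1.974, 2.444, -0.001]
force: [-3.5, -3.2, 0.7]
finger_gap: 0.251
grip_force: 60.4
```

Call:
step_arm(
  moves=[
    [-0.01,0,0.05,0,0,0,200],
    [0,0,0,0,0,0,200],
  ],
)

```text
t: 19.5
tool_pos: [0.5533, -0.0341, 0.0578]
orientation: [-1.975, -2.443, 0.001]
force: [-3.9, -2.7, 1.7]
finger_gap: 0.248
grip_force: 60.4
```

Call:
step_arm(
  moves=[
    [-0.01,0,0.05,0,0,0,200],
    [0,0,0,0,0,0,200],
  ],
)

```text
t: 19.7
tool_pos: [0.5533, -0.0343, 0.0566]
orientation: [-1.974, -2.444, 0.001]
force: [-4.7, -3.1, 3.9]
finger_gap: 0.248
grip_force: 60.7
```

Call:
step_arm(
  moves=[
    [0,0,0.03,0,0,0,200],
    [0,0,0,0,0,0,200],
  ],
)

```text
t: 19.9
tool_pos: [0.5533, -0.0343, 0.0561]
orientation: [1.974, 2.444, -0.001]
force: [-6.0, -3.9, 7.2]
finger_gap: 0.249
grip_force: 61.1
```

Call:
step_arm(
  moves=[
    [0,0,0.03,0,0,0,200],
    [0,0,0,0,0,0,200],
  ],
)

```text
t: 20.1
tool_pos: [0.5533, -0.0344, 0.0554]
orientation: [1.974, 2.444, -0.002]
force: [-6.5, -2.8, 8.9]
finger_gap: 0.247
grip_force: 61.4
```

Call:
step_arm(
  moves=[
    [0,0,0.03,0,0,0,200],
    [0,0,0,0,0,0,200],
  ],
)

```text
t: 20.3
tool_pos: [0.5534, -0.0345, 0.0548]
orientation: [1.974, 2.443, -0.002]
force: [-8.0, -4.1, 10.4]
finger_gap: 0.25
grip_force: 61.6
```

Call:
step_arm(
  moves=[
    [0,0,0.03,0,0,0,200],
    [0,0,0,0,0,0,200],
  ],
)

```text
t: 20.5
tool_pos: [0.5534, -0.0346, 0.054]
orientation: [1.974, 2.443, -0.002]
force: [-7.3, -3.2, 10.8]
finger_gap: 0.252
grip_force: 61.6
```

Call:
step_arm(
  moves=[
    [0,0,0.03,0,0,0,200],
    [0,0,0,0,0,0,200],
  ],
)

```text
t: 20.7
tool_pos: [0.5534, -0.0347, 0.0529]
orientation: [1.974, 2.443, -0.002]
force: [-6.7, -3.8, 9.0]
finger_gap: 0.25
grip_force: 61.4
```

Call:
step_arm(
  moves=[
    [0,0,0.03,0,0,0,200],
    [0,0,0,0,0,0,200],
  ],
)

```text
t: 20.9
tool_pos: [0.5534, -0.0348, 0.0523]
orientation: [1.974, 2.443, -0.003]
force: [-7.4, -3.6, 11.2]
finger_gap: 0.25
grip_force: 61.8
```

Call:
step_arm(
  moves=[
    [0,0,0.03,0,0,0,200],
    [0,0,0,0,0,0,200],
  ],
)

```text
t: 21.1
tool_pos: [0.5535, -0.0349, 0.0515]
orientation: [1.974, 2.443, -0.003]
force: [-8.5, -4.2, 11.2]
finger_gap: 0.245
grip_force: 61.8
```

Call:
step_arm(
  moves=[
    [0,0,0.03,0,0,0,200],
    [0,0,0,0,0,0,200],
  ],
)

```text
t: 21.3
tool_pos: [0.5535, -0.0351, 0.0501]
orientation: [1.974, 2.443, -0.002]
force: [-5.7, -5.2, 7.0]
finger_gap: 0.245
grip_force: 61.3
```

Call:
step_arm(
  moves=[
    [0,0,0.03,0,0,0,200],
    [0,0,0,0,0,0,200],
  ],
)

```text
t: 21.5
tool_pos: [0.5535, -0.0352, 0.0488]
orientation: [1.974, 2.443, -0.002]
force: [-4.7, -5.1, 4.8]
finger_gap: 0.248
grip_force: 61.0
```

Call:
step_arm(
  moves=[
    [0,0,0.03,0,0,0,200],
    [0,0,0,0,0,0,200],
  ],
)

```text
t: 21.7
tool_pos: [0.5535, -0.0353, 0.0476]
orientation: [1.974, 2.442, -0.002]
force: [-3.9, -4.6, 2.7]
finger_gap: 0.246
grip_force: 60.8
```

Call:
step_arm(
  moves=[
    [0,0,0.03,0,0,0,200],
    [0,0,0,0,0,0,200],
  ],
)

```text
t: 21.9
tool_pos: [0.5535, -0.0354, 0.0466]
orientation: [1.974, 2.442, -0.002]
force: [-3.8, -4.8, 3.2]
finger_gap: 0.248
grip_force: 60.8
```

Past the tongues; now I follow it down to the floor.

Call:
step_arm(
  moves=[
    [0,0,0.04,0,0,0,200],
    [0,0,0,0,0,0,200],
  ],
)

```text
t: 22.1
tool_pos: [0.5536, -0.0355, 0.0454]
orientation: [1.974, 2.442, -0.002]
force: [-3.2, -4.5, 2.4]
finger_gap: 0.248
grip_force: 60.8
```

Call:
step_arm(
  moves=[
    [0,0,0.04,0,0,0,200],
    [0,0,0,0,0,0,200],
  ],
)

```text
t: 22.3
tool_pos: [0.5536, -0.0357, 0.0442]
orientation: [1.974, 2.442, -0.002]
force: [-3.5, -6.6, 1.8]
finger_gap: 0.25
grip_force: 60.8
```

Call:
step_arm(
  moves=[
    [0,0,0.04,0,0,0,200],
    [0,0,0,0,0,0,200],
  ],
)

```text
t: 22.5
tool_pos: [0.5536, -0.0357, 0.043]
orientation: [1.974, 2.442, -0.002]
force: [-4.4, -5.1, 1.7]
finger_gap: 0.25
grip_force: 60.8
```

Call:
step_arm(
  moves=[
    [0,0,0.04,0,0,0,200],
    [0,0,0,0,0,0,200],
  ],
)

```text
t: 22.7
tool_pos: [0.5536, -0.0358, 0.0418]
orientation: [1.974, 2.442, -0.002]
force: [-4.1, -6.6, 3.7]
finger_gap: 0.247
grip_force: 60.9
```

Call:
step_arm(
  moves=[
    [0,0,0.04,0,0,0,200],
    [0,0,0,0,0,0,200],
  ],
)

```text
t: 22.9
tool_pos: [0.5537, -0.0359, 0.0406]
orientation: [1.974, 2.442, -0.002]
force: [-3.6, -5.5, 1.1]
finger_gap: 0.249
grip_force: 60.8
```

Call:
step_arm(
  moves=[
    [0,0,0.03,0,0,0,200],
    [0,0,0,0,0,0,200],
  ],
)

```text
t: 23.1
tool_pos: [0.5537, -0.0359, 0.0399]
orientation: [1.974, 2.442, -0.003]
force: [-4.0, -6.1, 4.1]
finger_gap: 0.247
grip_force: 61.1
```

Call:
step_arm(
  moves=[
    [0,0,0.03,0,0,0,200],
    [0,0,0,0,0,0,200],
  ],
)

```text
t: 23.3
tool_pos: [0.5537, -0.036, 0.0395]
orientation: [1.974, 2.442, -0.003]
force: [-6.9, -5.4, 7.4]
finger_gap: 0.253
grip_force: 61.6
```

Call:
step_arm(
  moves=[
    [0,0,0.02,0,0,0,200],
    [0,0,0,0,0,0,200],
  ],
)

```text
t: 23.5
tool_pos: [0.5537, -0.0359, 0.0393]
orientation: [1.974, 2.441, -0.004]
force: [-6.9, -4.8, 11.0]
finger_gap: 0.246
grip_force: 62.0
```

The force climbs steeply after 17 mm of travel, so the bearing is home. Now I ease off and swing the handle back up along the arc.

Call:
step_arm(
  moves=[
    [0,0,-0.07,0,0,0,200],
    [0,0,-0.1,0,0,0,200],
    [0.02,0,-0.2,0,0,0,200],
    [0,0,0,0,0,0,200],
  ],
  force=40,
)

```text
t: 23.9
tool_pos: [0.5534, -0.0348, 0.0493]
orientation: [1.973, 2.443, -0.002]
force: [-3.0, -4.3, -2.9]
finger_gap: 0.251
grip_force: 60.1
```

Run:
```python
import numpy as np
from h import *
p=sensors.sense();T=p['tool_pos'];print(T,p['force'])
h=np.array([.5081,.1831]);ly=np.array([-.2096,.9778])
s0=-(T[:2]-h)@ly;z0=T[2]-.2458+.2205;r=np.hypot(s0,z0);a=np.degrees(np.arctan2(z0,s0));print(s0,z0,r,a)
ph=np.r_[a,a+3,np.arange(a+9,109,6)];r=.2231
s=r*np.cos(np.radians(ph));z=r*np.sin(np.radians(ph));s[0]=s0;z[0]=z0
for i in range(1,len(ph)):print(round(ph[i]-8.77,1),round(-(s[i]-s[i-1])/.03,2),round(-(z[i]-z[i-1])/.03,2))
```

```text
[ 0.55342254 -0.03481644  0.0492906 ] [-3.00344542 -4.31741573 -2.90960568]
0.22257830324791308 0.023990603902837 0.22386748346363922 6.151875976837978
0.4 0.08 -0.38
6.4 0.16 -0.76
12.4 0.24 -0.74
18.4 0.32 -0.71
24.4 0.39 -0.67
30.4 0.46 -0.63
36.4 0.52 -0.58
42.4 0.58 -0.52
48.4 0.63 -0.46
54.4 0.68 -0.39
60.4 0.71 -0.31
66.4 0.74 -0.24
72.4 0.76 -0.16
78.4 0.77 -0.08
84.4 0.78 0.0
90.4 0.77 0.08
96.4 0.76 0.16
```

Call:
step_arm(
  moves=[
    [0.05,0,-0.38,0,0,0,200],
    [0.14,0,-0.76,0,0,0,200],
    [0.24,0,-0.74,0,0,0,200],
    [0.32,0,-0.71,0,0,0,200],
    [0.39,0,-0.67,0,0,0,200],
    [0.46,0,-0.63,0,0,0,200],
    [0,0,0,0,0,0,200],
  ],
)

```text
t: 24.6
tool_pos: [0.5427, 0.0164, 0.1684]
orientation: [1.968, 2.447, 0.0]
force: [-4.4, -1.6, -0.3]
finger_gap: 0.252
grip_force: 59.5
```

Call:
step_arm(
  moves=[
    [0.52,0,-0.58,0,0,0,200],
    [0.58,0,-0.52,0,0,0,200],
    [0.63,0,-0.46,0,0,0,200],
    [0.68,0,-0.39,0,0,0,200],
    [0.71,0,-0.31,0,0,0,200],
    [0.74,0,-0.24,0,0,0,200],
    [0,0,0,0,0,0,200],
  ],
)

```text
t: 25.3
tool_pos: [0.5184, 0.1321, 0.2425]
orientation: [1.965, 2.45, 0.007]
force: [1.8, 2.1, -2.8]
finger_gap: 0.249
grip_force: 60.0
```

Call:
step_arm(
  moves=[
    [0.76,0,-0.16,0,0,0,200],
    [0.77,0,-0.08,0,0,0,200],
    [0.78,0,0,0,0,0,200],
    [0.77,0,0.08,0,0,0,200],
    [0.76,0,0.16,0,0,0,200],
    [0.35,0,0.12,0,0,0,200],
    [0,0,0,0,0,0,200],
    [0,0,0,0,0,0,200],
  ],
)

```text
t: 26.1
tool_pos: [0.4935, 0.251, 0.2383]
orientation: [1.973, 2.444, 0.007]
force: [4.4, 2.9, -0.7]
finger_gap: 0.254
grip_force: 60.3
```

The handle is at about 1.73 rad. I release, rise clear and look.

Call:
step_arm(
  moves=[
    [0,0,0,0,0,0,60],
    [0,0,0,0,0,0,60],
    [0,0,0,0,0,0,60],
    [0,0,0,0,0,0,60],
    [0,0,-0.5,0,0,0,60],
    [0,0,-0.9,0,0,0,60],
    [0,0,-1,0,0,0,60],
    [0,0,-1,0,0,0,60],
  ],
)

```text
t: 26.9
tool_pos: [0.4922, 0.2493, 0.3409]
orientation: [1.974, 2.444, 0.001]
force: [1.4, -0.3, -0.5]
finger_gap: 0.766
grip_force: 0.0
```

Call:
step_arm(
  moves=[
    [-0.5,0,-0.5,0,0,0,60],
    [-1,-0.5,0,0,0,0,60],
    [-1,-1,0,0,0,0,60],
    [-1,-1,0,0,0,0,60],
    [-1,-1,0,0,0,0,60],
    [-1,0,0,0,0,0,60],
    [-1,0,0,0,0,0,60],
    [-1,0,0,0,0,0,60],
  ],
)

```text
t: 27.7
tool_pos: [0.437, 0.0063, 0.3553]
orientation: [1.972, 2.442, 0.0]
force: [1.5, 0.4, -0.6]
finger_gap: 0.766
grip_force: 0.0
```

Call:
step_arm(
  moves=[
    [-1,0,0,0,0,0,60],
    [-1,0,0,0,0,0,60],
    [0,0,0,0,0,0,60],
    [0,0,0,0,0,0,60],
  ],
)

```text
t: 28.1
tool_pos: [0.4498, -0.0514, 0.3544]
orientation: [-1.975, -2.443, -0.001]
force: [0.2, 2.2, -0.7]
finger_gap: 0.765
grip_force: 0.0
```

Run:
```python
from h import *
s=sensors.sense();print(s['tool_pos'],s['force'],s['t'])
out=[]
for n,(u,v) in(("scene",(340,245)),("top",(205,219))):
    p,d=cams.read_camera(n)
    c=p[v-60:v+60,u-75:u+75,::-1];out.append(cv2.resize(c,(400,320),interpolation=2))
cv2.imwrite("pics/c7.png",np.hstack(out))
```

```text
[ 0.44975832 -0.05137877  0.35442269] [ 0.17834643  2.19558979 -0.74390887] 28.1
```

View pics/c7.png

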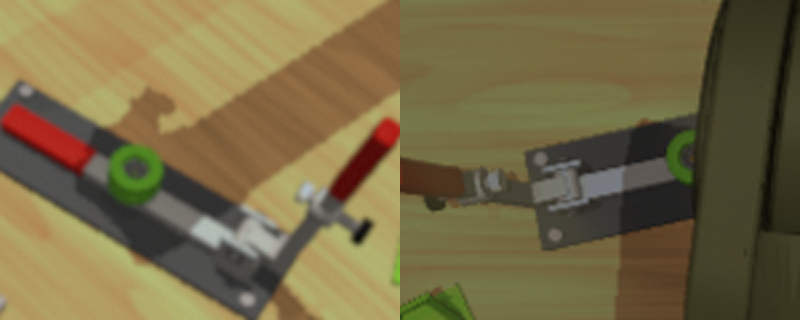

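The picture shows the roller on the pin at crop (135,172) with the bearing sunk in the pocket. The handle leans back past upright and the gripper is clear.

```bash
python3 -c "
from cell import job
print(job.hand_in())"
```

```text
the job is handed in; nothing more can be done
None
```

The job is handed in, with no verdict returned: the roller is on the pin, the bearing snapped past the tongues and its travel and force say it is home, the press was eased off at about 11 N at the grip, and the handle is released past upright at about 1.73 rad.

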